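# Set up the still life

### The arm

A 6-joint arm with a two-finger parallel gripper is mounted at the origin on the work surface. World frame = base frame: x ahead of the robot, y to its left, z up, the work surface at z = 0. Lengths are in m, angles in rad, forces in N, time in s.
With the tool pointing down it reaches from about 0.35 to 0.975 m from the base axis. Payload 4.9 kg.
Tool frame: the origin (TCP) lies on the front face of the gripper's body, between the roots of the fingers; the fingertips stand ctrl.finger_overhang ahead of it and the grasp point (between the pads) lies 54 mm ahead of it (ctrl.finger_overhang is the distance from the TCP to the fingertips, in m); z points along the fingers, y is the line along which they close (so a half turn about z gives the same grasp; the last joint's range is limited). The gripper opens to 85 mm and grips with 20 to 120 N. Pads are 22 mm wide; open, the fingers measure 114 mm over their backs; the gripper's body (76 mm by 85 mm) begins 54 mm behind the grasp point. The pads swing forward as they close: fully open they stand 13 mm farther back than shut.
Start: joints at [-1.345, 0.053, 1.613, -0, 1.476, -0.119], TCP at [0.211, -0.588, 0.304] pointing down, gripper open.
Joint ranges: [-3.01, 3.01], [-1.01, 2.22], [0.06, 2.58], [-1.02, 4.17], [0.09, 2.62], [-3.14, 3.14]. Speed limits (rad/s): [2.57, 2.57, 3.14, 3.14, 3.14, 3.14].

### API

Orientations are given as a rotation vector (axis times angle).
In Python, from station import ctrl, vision gives the robot as it stands. The module is installed in compiled form; this text tells all that it offers.
- The arm moves only by the tool drive_tool, never from a script. Its argument "rows" is a list of rows, each a list of 2 entries, a list of its own where there are three numbers: the shift along the tool's x, y, z in m, then the turn about the tool's z in rad. A call has 1 to 10 rows; each row shifts and turns the commanded pose from where the row before left it, along the tool's axes as they then stand; what a row does not reach is not made up. A row lasts 1/10 s, in which the tool goes at most 50 mm and 8.59 degrees, less where a joint would pass 70% of its speed; a pose out of reach is approached as far as the arm can. A call with a gripper value outside its range is refused whole. "jaw" is the closure, from 0 (fully open) to 1 (shut), set as the call begins (left out, the last holds). The fingers move at their own pace and stop on an object; "grip_force" is the grip in N (left out, the last holds). Time passes only in rows, so rows that do not move let the fingers close. It gives the time, the measured TCP pose, the force, the opening and the grip force at its end, in the units of the state.
- ctrl.get_obs(): the state, without advancing time (a new reading comes with each control period).
- vision.get_image(name): name is "scene" or "top" or "wrist"; returns a dict with "image" (384x512x3 uint8, blue, green, red), "vertical_fov" (degrees; the focal length in pixels is half the picture's height over the tangent of half this angle, whatever the lens; pixels are square), "cx", "cy" (the principal point, pixels), "R" (3x3) and "t" (3): a world point X has camera coordinates R X + t. Camera axes: x right, y down, z forward; pixel columns grow to the right and rows downward; lengths in m; the calibration is good to about 2 mm. A picture is of the moment at which its call begins. There is no depth.
- ctrl.finish_job(): hands the job in; it is judged then, once.
The state is a dict: "t": time; "q": joint angles; "dq": joint speeds; "effort": joint torques, N m; "tool_pos": TCP position; "tool_rot": TCP orientation; "contact_force": force on the tool from outside, world axes, zero at the start; "wrist_torque": the same for the moment, N m; "opening": finger opening in m; "grip_force": force on a finger pad.
Only numpy, scipy, OpenCV 4.12 (cv2) and the standard library are available. Lean on these libraries where they do the work, as an engineer would, in place of code of your own. Each camera call takes 0.05 s, during which the arm holds its last target. There are 200 camera calls.

### The job

Set up the still life on the grey board, each thing centred on its tape mark: the green bottle behind the plaster cone, the amber jar between the cone and the jug, and the black paint tin flat in front of the jug with its length along the mark's long strip; then stand the pear upright on the middle of the tin. (Behind means farther from the robot, in front nearer to it.) Set everything down gently without dropping it, and do not shift the jug or the cone.

Things in the scene. Friction and masses are not known exactly. Their poses are not given: they have to be found in the camera images.
- bottle_mid (a point): Dark green glass bottle with a paper label and a cork, standing upright on the table at first. 150 mm tall with the cork; body 58 mm in diameter up to 82 mm above its foot, then a shoulder, then a straight neck 25 mm in diameter from 108 to 138 mm above the foot, cork 19 mm in diameter above. 220 g or so. Best gripped by the neck from above. This point is on its axis, 75 mm above the foot; z up.
- jar_mid (a point): Amber glass pigment jar with a white lid and ochre label, standing upright on the table at first. Round, 76 mm tall, glass 56 mm in diameter, lid 58 mm in diameter over the top 15 mm. About 200 g. This point is its centre, 38 mm above its foot; z up.
- tin_mid (a point): Black enamelled watercolour tin, shut, with a thin metal line round it, lying flat on the table at first. 124 mm long (its y axis), 64 mm wide (its x axis), 24 mm high. About 180 g. Picked up across its 64 mm width. This point is its centre, 12 mm above its underside; z up.
- pear_mid (a point): Yellow-green glazed ceramic pear with a flat foot 36 mm in diameter, standing upright on the table at first. 77 mm tall plus a thin stem of 13 mm; widest (62 mm in diameter) 31 mm above the foot. About 160 g. This point is on its axis at the widest height, 31 mm above the foot; z up.
- jug_mid (a point): Terracotta jug standing on the board, part of the still life already in place: 115 mm tall, 82 mm in diameter at the belly, handle at its back reaching 63 mm from its axis. It may stand on the left or the right of the board. Loose; not to be moved. This point is on its axis, 57 mm above its foot.
- cone_mid (a point): White plaster drawing cone standing point upward on the other side of the board, already in place: 100 mm tall, 80 mm in diameter at the base. Loose; not to be moved. This point is on its axis, 50 mm above its base.
- mark_behind_cone_at (a point): Cross of yellow masking tape, 46 by 46 mm, stuck flat on the grey board behind the cone (farther from the robot, about 86 mm from the cone's axis). This point is its middle, on the board's top face, 18 mm above the table; the board is 400 mm wide and 345 mm deep. Its x axis points to the back of the board, y to the left.
- mark_between_at (a point): Cross of yellow masking tape, 46 by 46 mm, flat on the grey board between the cone and the jug, about midway (their axes are some 220 mm apart). This point is its middle, on the board's top face, 18 mm above the table. Its x axis points to the back of the board, y to the left.
- mark_front_of_jug_at (a point): Cross of yellow masking tape flat on the grey board in front of the jug (nearer the robot, about 132 mm from the jug's axis), with one long strip of 100 mm running from front to back (its x axis, pointing to the back) and a short one of 46 mm across (its y axis). This point is its middle, on the board's top face, 18 mm above the table.
Not all that is in view belongs to the job. Leave any pink or purple look-alike of the part that bears jar_mid alone.

How it is judged:
At the end, for the whole second after the job is handed in: Bottle, jar and tin rest on their marks, each centred within 12 mm, the tin within 0.17 rad of the long strip; the pear stands on the tin, centred within 12 mm; all upright within 0.1 rad, released, at rest; jug and cone upright, within 12 mm of their start (horizontal distance between bottle_mid and mark_behind_cone_at below 0.012 m and height (world z) of bottle_mid between 0.088 and 0.098 m and horizontal distance between jar_mid and mark_between_at below 0.012 m and height (world z) of jar_mid between 0.051 and 0.061 m and horizontal distance between tin_mid and mark_front_of_jug_at below 0.012 m and height (world z) of tin_mid between 0.025 and 0.035 m and angle between the y axis of tin_mid and the x axis of mark_front_of_jug_at, either way round below 0.17 rad and horizontal distance between pear_mid and tin_mid below 0.012 m and height (world z) of pear_mid between 0.068 and 0.078 m and angle between each of bottle_mid, jar_mid, tin_mid, pear_mid, jug_mid, cone_mid's own z axis and vertical below 0.1 rad and linear speed of each of bottle, jar, tin, pear below 0.01 m/s and angular speed of each of bottle, jar, tin, pear below 0.1 rad/s and distance of each of jug_mid, cone_mid from where it was at the start of the episode below 0.012 m); the robot touches nothing.
It fails at once if the jug is shifted by more than 12 mm or tipped (distance of jug_mid from where it was at the start of the episode above 0.012 m or angle between jug_mid's own z axis and vertical above 0.15 rad).
It fails at once if the plaster cone is shifted by more than 12 mm or tipped (distance of cone_mid from where it was at the start of the episode above 0.012 m or angle between cone_mid's own z axis and vertical above 0.15 rad).
It fails at once if a thing is dropped (falls free, touched by nothing, at more than 0.5 m/s: a drop of about 13 mm) ((contact force between bottle and anything else below 0.02 N and linear speed of bottle above 0.5 m/s) or (contact force between jar and anything else below 0.02 N and linear speed of jar above 0.5 m/s) or (contact force between tin and anything else below 0.02 N and linear speed of tin above 0.5 m/s) or (contact force between pear and anything else below 0.02 N and linear speed of pear above 0.5 m/s)).
It also fails if it takes over 128 s, if anything falls off the work surface, if the arm or the gripper's body presses on something with over 40 N, if the wrist force passes 120 N, or if a joint passes its speed limit or range.

## Working session

There is one attempt and no reset: what is moved stays moved. The work goes in short steps, Python scripts to look and compute and a tool call to move; the robot and the scene stay as the last step left them, time stands still between calls to the robot, and variables do not carry over. Pictures are saved under pics/ and viewed, at most 14 in all, crops included, and the job is handed in when it is done.

Besides the shell and the picture viewer there is one more tool, called after "Emit:" by a JSON object that holds its "method" and its "body", one argument or row to a line. drive_tool: Moves the arm, as the interface text tells. Its arguments: {"type":"object","properties":{"rows":{"type":"array","items":{"type":"array"}},"jaw":{"type":"number"},"grip_force":{"type":"number"}},"required":["rows"]}

```bash
mkdir -p pics; cat > h.py <<'E'
import numpy as np, cv2
from station import ctrl, vision
def snap(name,fn=None):
    d=vision.get_image(name)
    if fn: cv2.imwrite('pics/'+fn,d['image'])
    return d
def ray(d,u,v):
    f=d['image'].shape[0]/2/np.tan(np.radians(d['vertical_fov'])/2)
    R=np.array(d['R']);t=np.array(d['t'])
    return -R.T@t, R.T@np.array([(u-d['cx'])/f,(v-d['cy'])/f,1])
def at(d,u,v,z):
    c,r=ray(d,u,v); return c+r*(z-c[2])/r[2]
def proj(d,X):
    f=d['image'].shape[0]/2/np.tan(np.radians(d['vertical_fov'])/2)
    p=np.array(d['R'])@np.array(X)+np.array(d['t']); return f*p[0]/p[2]+d['cx'],f*p[1]/p[2]+d['cy']
E
python3 - <<'E'
from h import *
import pickle
o=ctrl.get_obs();print({k:np.round(v,3) for k,v in o.items()},ctrl.finger_overhang)
D={n:snap(n,n+'0.png') for n in('top','scene')}
pickle.dump(D,open('d0.pkl','wb'))
for n,d in D.items(): print(n,d['vertical_fov'],d['cx'],d['cy'],ray(d,256,192))
E
```

```text
{'t': np.float64(0.0), 'q': array([-1.345,  0.053,  1.614, -0.   ,  1.476, -0.119]), 'dq': array([-0.001, -0.001, -0.   ,  0.   ,  0.001, -0.002]), 'effort': array([ 1.0000e-03, -3.9367e+01, -3.7018e+01, -0.0000e+00,  7.0000e-03,
        0.0000e+00]), 'tool_pos': array([ 0.211, -0.588,  0.303]), 'tool_rot': array([-3.093, -0.539,  0.   ]), 'contact_force': array([ 0.287, -0.606,  0.301]), 'wrist_torque': array([-0.005,  0.084,  0.015]), 'grip_force': np.float64(0.0), 'opening': np.float64(0.085)} 0.0726
top 52.041155691437744 251.76020572918068 183.61428174213412 (array([0.39132739, 0.10034895, 1.24137886]), array([ 0.07340722, -0.03979929, -0.99679397]))
scene 45.028667418320836 259.54313747524907 193.2013785983553 (array([ 1.12605518, -0.05674818,  1.11295569]), array([-0.53325011,  0.12854027, -0.836174  ]))
```

View pics/top0.png

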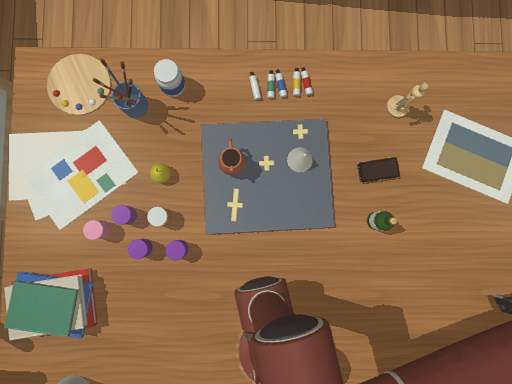

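View pics/scene0.png

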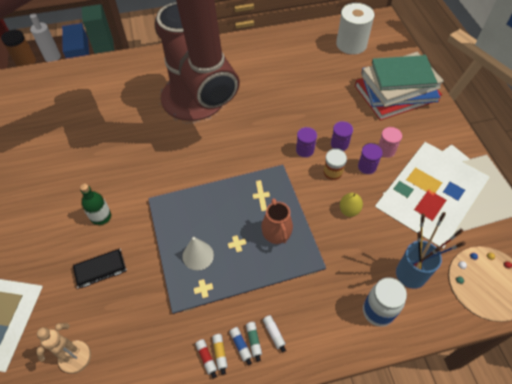

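The top view shows the marks at about (300,132), (266,163) and (235,205). The jug is at (231,160), the cone at (300,158), the pear at (160,173), the jar (white lid) at (157,217), the tin at (379,170) and the bottle at (382,221). The scene view agrees. Next I'll segment them.

```bash
cat > m.py <<'E'
from h import *
import pickle
D=pickle.load(open('d0.pkl','rb'))
def blob(d,u,v,r,lo,hi):
    h=cv2.cvtColor(d['image'],cv2.COLOR_BGR2HSV); x0,y0=u-r,v-r
    m=cv2.inRange(h[y0:v+r,x0:u+r],np.array(lo),np.array(hi))
    n,l,s,c=cv2.connectedComponentsWithStats(m)
    k=1+np.argmax(s[1:,4]); pts=np.argwhere(l==k)[:,::-1]+[x0,y0]
    return c[k]+[x0,y0],s[k],pts
Y=([18,70,120],[40,255,255])
for n,P in {'top':{'behind':(300,132),'between':(266,163),'front':(235,205)},'scene':{'behind':(203,289),'between':(236,243),'front':(261,195)}}.items():
    d=D[n]
    for k,(u,v) in P.items():
        c,s,p=blob(d,u,v,24,*Y); W=np.array([at(d,*q,.018) for q in p])
        w=W[:,:2].mean(0); e,V=np.linalg.eigh(np.cov((W[:,:2]-w).T)); print(n,k,c.round(1),s,w.round(4),'mid',((W.max(0)+W.min(0))/2).round(4),'long',V[:,1].round(3),np.ptp(W,0).round(3))
T=D['top'];S=D['scene']
for nm,d,uv,r,lo,hi,z in [('tin',T,(379,170),28,[0,0,0],[180,255,60],.024),('tin',S,(100,268),34,[0,0,0],[180,255,50],.02),('lid',T,(157,217),14,[0,0,150],[180,70,255],.076),('lid',S,(336,158),14,[0,0,150],[180,70,255],.076),('pear',T,(160,173),16,[22,120,50],[45,255,255],.031),('pear',S,(351,204),18,[22,120,50],[45,255,255],.035),('bottle',T,(382,221),20,[40,60,0],[90,255,140],.07),('cork',T,(393,221),8,[8,60,110],[30,200,255],.145),('cork',S,(86,188),10,[5,60,110],[30,200,255],.145)]:
    c,s,p=blob(d,*uv,r,lo,hi); mr=cv2.minAreaRect(p.astype(np.float32))
    print(nm,c.round(1),s,at(d,*c,z).round(4),'box',mr[0],[np.round(at(d,*q,z)[:2],3).tolist() for q in cv2.boxPoints(mr)] if nm=='tin' else at(d,*mr[0],z).round(4))
g=lambda im,x,y,w:cv2.resize(im[y:y+w,x:x+w],(390,390),interpolation=cv2.INTER_CUBIC)
t,s=T['image'],S['image']
cv2.imwrite('pics/c.png',np.hstack([g(t,200,115,130),g(t,335,135,115)]))
E
python3 m.py
```

```text
top behind [300.2 131.3] [ 17  16  15  15 111] [ 0.6747 -0.0897] mid [ 0.6757 -0.0892  0.018 ] long [-0.318  0.948] [0.045 0.045 0.   ]
top between [265.8 162.6] [ 17  17  15  14 111] [0.5741 0.0204] mid [0.5745 0.0197 0.018 ] long [-0.11   0.994] [0.041 0.044 0.   ]
top front [234.2 204.6] [ 16   8  16  32 194] [0.4424 0.1193] mid [0.4427 0.1185 0.018 ] long [-0.996  0.089] [0.096 0.047 0.   ]
scene behind [203.  288.1] [ 15  14  19  19 198] [ 0.6732 -0.0853] mid [ 0.673  -0.0854  0.018 ] long [-0.705  0.709] [0.048 0.047 0.   ]
scene between [236.6 243.3] [ 16  16  18  17 169] [0.5722 0.0231] mid [0.5721 0.023  0.018 ] long [-0.803 -0.595] [0.049 0.047 0.   ]
scene front [260.8 195. ] [ 16   9  17  31 240] [0.4406 0.1223] mid [0.4403 0.1229 0.018 ] long [-0.996  0.094] [0.102 0.047 0.   ]
tin [376.  170.8] [  7  16  42  24 216] [ 0.5476 -0.3268  0.024 ] box (378.4391784667969, 169.6148681640625) [[0.572, -0.269], [0.592, -0.393], [0.531, -0.4], [0.511, -0.277]]
tin [ 98.4 267.6] [   7   16   52   36 1051] [ 0.5546 -0.3338  0.02  ] box (98.45475769042969, 267.8733215332031) [[0.534,
[... 159 characters left out ...]
.076 ]
lid [336.  157.1] [  4   5  21  17 286] [0.4055 0.3496 0.076 ] box (336.0, 157.0) [0.4052 0.3497 0.076 ]
pear [159.7 172.5] [  6   6  21  20 324] [0.541  0.3485 0.031 ] box (159.75001525878906, 172.25001525878906) [0.5416 0.3485 0.031 ]
pear [350.8 204.3] [  7   7  23  24 418] [0.5409 0.3509 0.035 ] box (350.75, 204.24998474121094) [0.5407 0.3508 0.035 ]
bottle [382.4 220.2] [ 12  11  19  18 222] [ 0.3926 -0.3251  0.07  ] box (383.0, 220.5) [ 0.3918 -0.3268  0.07  ]
cork [395.7 220.3] [  4   0  12  16 145] [ 0.3921 -0.3355  0.145 ] box (394.5, 220.5) [ 0.3917 -0.332   0.145 ]
cork [ 84.3 185.2] [  0   0  20  20 286] [ 0.3833 -0.3227  0.145 ] box (85.5, 187.5) [ 0.3912 -0.3202  0.145 ]
```

View pics/c.png

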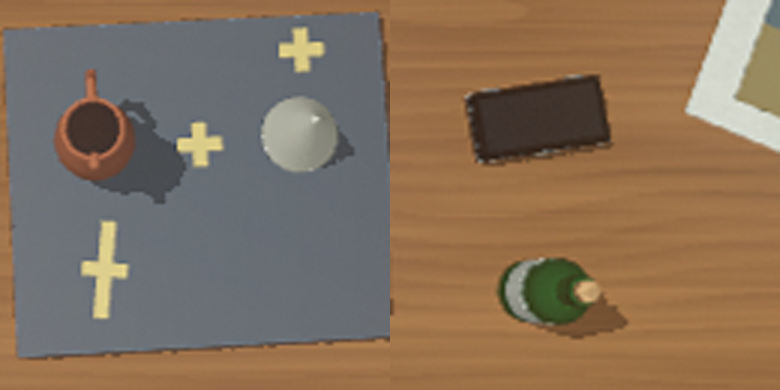

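Emit:
{"method": "drive_tool", "body": {
  "rows": [
    [[0,0,0],-0.136],
    [[0,0,0],-0.136],
    [[0,0,0],-0.136],
    [[0,0,0],-0.136],
    [[0,0,0],-0.136],
    [[0,0,0],-0.136],
    [[0,0,0],-0.136],
    [[0,0,0],-0.136],
    [[0,0,0],-0.138],
    [[0,0,0],0]
  ],
  "jaw": 0.5
}}

```text
t: 1.1
tool_pos: [0.2112, -0.5879, 0.3032]
tool_rot: [-2.221, -2.22, -0.001]
contact_force: [-0.5, -0.1, 0.5]
opening: 0.0426
grip_force: 0.0
```

```bash
cat > go.py <<'E'
import sys
from h import *
from scipy.spatial.transform import Rotation as Ro
o=ctrl.get_obs();R=Ro.from_rotvec(o['tool_rot']).as_matrix()
print('t',o['t'],'pos',o['tool_pos'].round(4),'yaw',np.arctan2(R[1,0],R[0,0]).round(4),'tilt',np.arccos(-R[2,2]).round(4),'F',o['contact_force'].round(1),'open',o['opening'].round(4),o['grip_force'].round(1),'q',o['q'].round(2),'ovh',ctrl.finger_overhang)
if len(sys.argv)>3:
    x=np.array([float(a) for a in sys.argv[1:4]]); print('tool delta',(R.T@(x-o['tool_pos'])).round(4))
E
python3 go.py 0.392 -0.326 0.30
python3 - <<'E'
from h import *
import pickle
D=pickle.load(open('d0.pkl','rb'));T=D['top'];S=D['scene']
print('cone',at(T,299.7,159.7,.018+.01), 'apex top view',at(T,*(200+316/3,115+119/3),.118),'apex scene',at(S,194,234,.118))
print('jug rim',at(T,200+93/3,115+128/3,.133),'scene',at(S,278,210,.133))
E
```

```text
cone [ 0.58193524 -0.08534112  0.028     ] apex top view [ 0.58258603 -0.08819407  0.118     ] apex scene [ 0.5731003  -0.07892036  0.118     ]
jug rim [0.57093631 0.12691678 0.133     ] scene [0.56590242 0.13374777 0.133     ]Traceback (most recent call last):
  File "go.py", line 5, in <module>
    print('t',o['t'],'pos',o['tool_pos'].round(4),'yaw',np.arctan2(R[1,0],R[0,0]).round(4),'tilt',np.arccos(-R[2,2]).round(4),'F',o['contact_force'].round(1),'open',o['opening'].round(4),o['grip_force'].round(1),'q',o['q'].round(2),'ovh',ctrl.finger_overhang)
                                                                                                                                                                     ^^^^^^^^^^^^^^^^^^
AttributeError: 'float' object has no attribute 'round'
```

Emit:
{"method": "drive_tool", "body": {
  "rows": [
    [[0.0328,0.0226,0],0],
    [[0.0328,0.0226,0],0],
    [[0.0328,0.0226,0],0],
    [[0.0328,0.0226,0],0],
    [[0.0328,0.0226,0],0],
    [[0.0328,0.0226,0],0],
    [[0.0328,0.0226,0],0],
    [[0.0328,0.0226,0],0],
    [[0,0,0],0]
  ],
  "jaw": 0.3
}}

```text
t: 2.0
tool_pos: [0.3938, -0.3226, 0.3037]
tool_rot: [-2.219, -2.224, -0.002]
contact_force: [0.3, -0.4, -0.3]
opening: 0.0597
grip_force: 0.0
```

```bash
sed -i "s/o\['opening'\].round(4),o\['grip_force'\].round(1)/o['opening'],o['grip_force']/" go.py; python3 go.py 0.392 -0.326 0.181
python3 - <<'E'
from h import *
d=snap('wrist','w1.png');print(proj(d,[.392,-.326,.15]),proj(d,[.392,-.326,.0]),d['vertical_fov'])
for n in 'x','y': pass
E
```

```text
t 2.0 pos [ 0.3938 -0.3226  0.3037] yaw 1.5731 tilt 0.0014 F [ 0.3 -0.4 -0.3] open 0.059654276895311956 0.0 q [-0.83 -0.23  1.88  0.    1.49 -0.84] ovh 0.0726
tool delta [-0.0036 -0.0019  0.1227]
(np.float64(255.44647244829608), np.float64(204.01314764236224)) (np.float64(256.81727861957216), np.float64(165.56506375158781)) 60.59097705151795
```

View pics/w1.png

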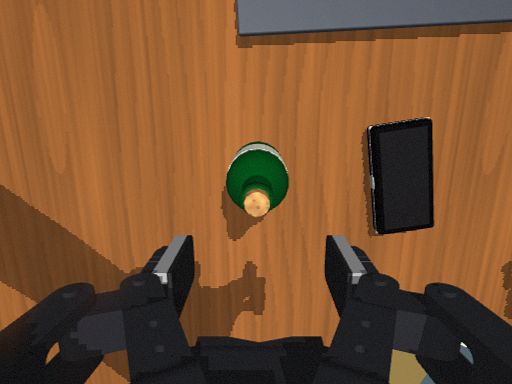

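The wrist view shows the cork at (257,204), against a prediction of (255,204), so the position holds. The tin's corners are at (368,127), (431,119), (434,226) and (376,234).

Emit:
{"method": "drive_tool", "body": {
  "rows": [
    [[-0.0036,-0.0015,0.02],0],
    [[0,0,0.025],0],
    [[0,0,0.025],0],
    [[0,0,0.025],0],
    [[0,0,0.018],0],
    [[0,0,0.0095],0],
    [[0,0,0],0]
  ]
}}

```text
t: 2.75
tool_pos: [0.3895, -0.3294, 0.1797]
tool_rot: [-2.221, -2.217, 0.0]
contact_force: [-0.4, -0.4, 0.1]
opening: 0.06
grip_force: 0.0
```

Emit:
{"method": "drive_tool", "body": {
  "rows": [
    [[0,0,0],0],
    [[0,0,0],0],
    [[0,0,0],0],
    [[0,0,0],0],
    [[0,0,0],0],
    [[0,0,0],0],
    [[0,0,0],0]
  ],
  "jaw": 1.0,
  "grip_force": 40
}}

```text
t: 3.45
tool_pos: [0.3913, -0.3301, 0.183]
tool_rot: [2.219, 2.219, -0.0]
contact_force: [1.1, -0.1, 5.7]
opening: 0.0241
grip_force: 39.9
```

Emit:
{"method": "drive_tool", "body": {
  "rows": [
    [[0,0,-0.01],0],
    [[0,0,-0.02],0],
    [[0,0,-0.03],0],
    [[0,0,-0.03],0],
    [[0,0,-0.03],0],
    [[0,0,-0.025],0],
    [[0,0,-0.01],0],
    [[0,0,0],0],
    [[0,0,0],0]
  ]
}}

```text
t: 4.35
tool_pos: [0.3901, -0.3289, 0.3346]
tool_rot: [-2.219, -2.219, -0.0]
contact_force: [-0.8, 0.5, -1.5]
opening: 0.0242
grip_force: 39.6
```

```bash
python3 go.py 0.674 -0.0875 0.34
python3 - <<'E'
from h import *
d=snap('wrist','w2.png');o=ctrl.get_obs();p=o['tool_pos']
for z in(-.03,-.18): print(proj(d,p+[0,0,z]),proj(d,p+[0,0.004,z]))
d=snap('scene','s2.png')
print(proj(d,p+[0,0,-.18]),proj(d,p+[0,0,-.04]))
E
```

```text
t 4.35 pos [ 0.3901 -0.3289  0.3346] yaw 1.5708 tilt 0.0028 F [-0.8  0.5 -1.5] open 0.02424115583878495 39.562659080838785 q [-0.85 -0.24  1.84 -0.    1.55 -0.85] ovh 0.0726
tool delta [ 0.2414  0.2839 -0.0054]
(np.float64(256.7999696946109), np.float64(299.37398049392675)) (np.float64(256.77531376691354), np.float64(289.09192113987456))
(np.float64(258.52937430940506), np.float64(189.82672498177945)) (np.float64(258.5255976148668), np.float64(184.8852181853936))
(np.float64(80.81985302964941), np.float64(185.80118717948724)) (np.float64(60.763071652236846), np.float64(150.85387702574894))
```

View pics/w2.png

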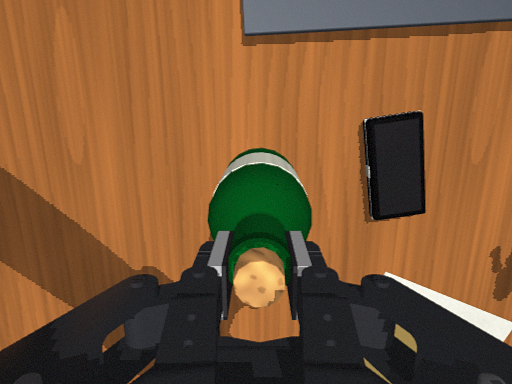

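Emit:
{"method": "drive_tool", "body": {
  "rows": [
    [[0.013,0.0155,0],0],
    [[0.0265,0.032,0],0],
    [[0.0285,0.034,0],0],
    [[0.0285,0.034,0],0],
    [[0.0285,0.034,0],0],
    [[0.0285,0.034,0],0],
    [[0.0285,0.034,0],0],
    [[0.0285,0.034,0],0],
    [[0.0265,0.0325,0],0]
  ]
}}

```text
t: 5.35
tool_pos: [0.6754, -0.0907, 0.334]
tool_rot: [-2.219, -2.22, 0.003]
contact_force: [0.1, 0.0, -1.8]
opening: 0.024
grip_force: 39.8
```

Emit:
{"method": "drive_tool", "body": {
  "rows": [
    [[0,0,0.02],0],
    [[0,0,0.025],0],
    [[0,0,0.025],0],
    [[0,0,0.02],0],
    [[0,0,0.01],0],
    [[0,0,0],0],
    [[0,0,0],0],
    [[0,0,0],0]
  ]
}}

```text
t: 6.15
tool_pos: [0.6753, -0.0926, 0.2382]
tool_rot: [2.22, 2.22, 0.002]
contact_force: [0.8, -0.4, -1.5]
opening: 0.0236
grip_force: 40.0
```

```bash
python3 go.py 0.674 -0.092 0.201
python3 - <<'E'
from h import *
d=snap('wrist','w3.png')
for P in([.674,-.0875,.018],[.674-.023,-.0875,.018],[.674+.023,-.0875,.018],[.674,-.1105,.018],[.674,-.0645,.018],[.674,-.0875,.195]): print(np.round(proj(d,P)))
E
```

```text
t 6.15 pos [ 0.6753 -0.0926  0.2382] yaw 1.5707 tilt 0.0027 F [ 0.8 -0.4 -1.5] open 0.02363620773431866 39.992813570424914 q [-0.25  0.23  1.53  0.    1.38 -0.25] ovh 0.0726
tool delta [ 0.0006 -0.0014  0.0372]
[256. 173.]
[231. 173.]
[282. 173.]
[256. 197.]
[256. 147.]
[253. 268.]
```

View pics/w3.png

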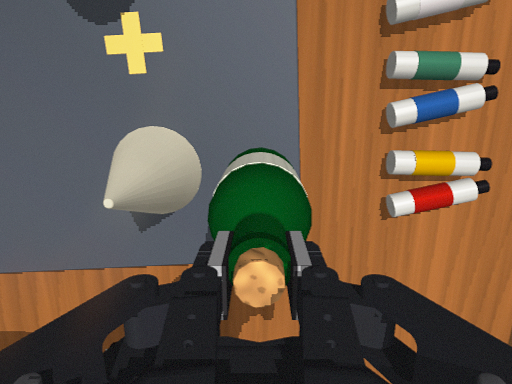

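The between mark is at (134,43), the cone apex at (108,203), and the target mark is hidden under the bottle. I'll use the visible mark to check the calibration.

```bash
python3 - <<'E'
from h import *
d=snap('wrist');print(at(d,133.7,43,.018),at(d,108,203,.118))
E
```

```text
[0.57480756 0.01988269 0.018     ] [ 0.58526357 -0.08525113  0.118     ]
```

Emit:
{"method": "drive_tool", "body": {
  "rows": [
    [[0,-0.001,0.012],0],
    [[0,0,0.01],0],
    [[0,0,0.005],0],
    [[0,0,0.002],0],
    [[0,0,0.002],0],
    [[0,0,0],0],
    [[0,0,0],0]
  ]
}}

```text
t: 6.95
tool_pos: [0.6737, -0.0925, 0.2058]
tool_rot: [2.221, 2.221, 0.0]
contact_force: [0.1, 1.0, -2.3]
opening: 0.0236
grip_force: 40.0
```

Emit:
{"method": "drive_tool", "body": {
  "rows": [
    [[0,0,0.002],0],
    [[0,0,0.001],0],
    [[0,0,0.001],0],
    [[0,0,0],0],
    [[0,0,0],0]
  ]
}}

```text
t: 7.45
tool_pos: [0.6735, -0.0924, 0.2014]
tool_rot: [-2.221, -2.221, 0.0]
contact_force: [-0.7, -0.4, -2.4]
opening: 0.0239
grip_force: 40.0
```

Emit:
{"method": "drive_tool", "body": {
  "rows": [
    [[0,0,0.001],0],
    [[0,0,0.001],0],
    [[0,0,0],0],
    [[0,0,0],0]
  ]
}}

```text
t: 7.85
tool_pos: [0.674, -0.0923, 0.2011]
tool_rot: [2.221, 2.221, 0.001]
contact_force: [-1.1, 1.6, 5.3]
opening: 0.0245
grip_force: 40.7
```

Emit:
{"method": "drive_tool", "body": {
  "rows": [
    [[0,0,0],0],
    [[0,0,0],0],
    [[0,0,0],0],
    [[0,0,0],0],
    [[0,0,0],0]
  ],
  "jaw": 0.3
}}

```text
t: 8.35
tool_pos: [0.6735, -0.0924, 0.1991]
tool_rot: [-2.221, -2.221, 0.0]
contact_force: [0.3, -0.5, -0.2]
opening: 0.0602
grip_force: 0.0
```

Emit:
{"method": "drive_tool", "body": {
  "rows": [
    [[0,0,-0.01],0],
    [[0,0,-0.02],0],
    [[0,0,-0.03],0],
    [[0,0,-0.03],0],
    [[0,0,-0.02],0],
    [[-0.02,-0.01,0],0],
    [[-0.035,-0.017,0],0],
    [[-0.035,-0.017,0],0],
    [[-0.035,-0.017,0],0],
    [[-0.035,-0.017,0],0]
  ],
  "jaw": 0
}}

```text
t: 9.35
tool_pos: [0.5949, -0.2536, 0.3105]
tool_rot: [2.22, 2.221, 0.001]
contact_force: [1.1, -0.1, -0.5]
opening: 0.0857
grip_force: 0.0
```

Emit:
{"method": "drive_tool", "body": {
  "rows": [
    [[-0.03,-0.015,0],0],
    [[-0.03,-0.015,0],0],
    [[-0.02,-0.012,0],0],
    [[0,0,0],-0.08],
    [[0,0,0],-0.079],
    [[0,0,0],0],
    [[0,0,0],0],
    [[0,0,0],0]
  ]
}}

```text
t: 10.15
tool_pos: [0.5537, -0.3322, 0.3098]
tool_rot: [2.039, 2.39, 0.0]
contact_force: [-0.1, 0.5, 0.4]
opening: 0.0855
grip_force: 0.0
```

```bash
python3 go.py 0.5535 -0.334 0.15
python3 - <<'E'
from h import *
d=snap('wrist','w4.png')
im=cv2.cvtColor(d['image'],cv2.COLOR_BGR2GRAY)
d2=snap('top','t4.png')
print([np.round(proj(d,[.5535,-.334,.024]))])
E
```

```text
t 10.15 pos [ 0.5537 -0.3322  0.3098] yaw 1.7291 tilt 0.0004 F [-0.1  0.5  0.4] open 0.0855033229236094 0.0 q [-0.66  0.1   1.56 -0.    1.49 -0.81] ovh 0.0726
tool delta [-0.0017 -0.0005  0.1598]
[array([258., 167.])]
```

View pics/w4.png

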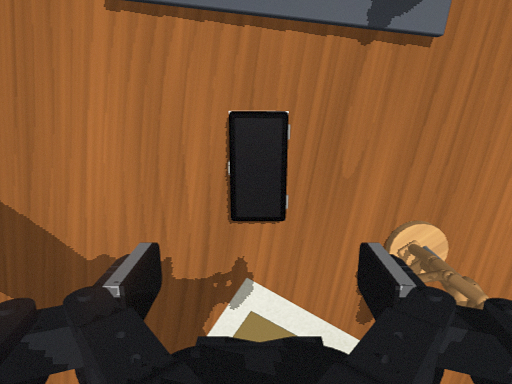

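View pics/t4.png

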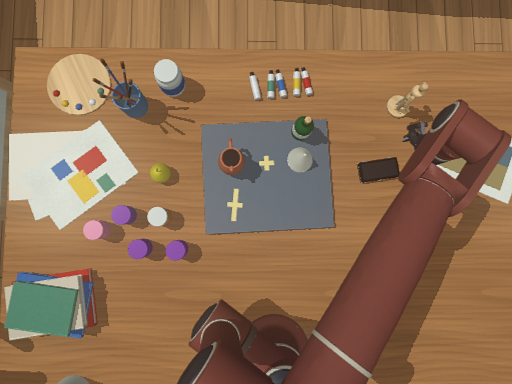

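The tin lies square in the wrist view, centred at (259,166), and the top view shows the bottle standing on its mark at (303,127). I'll descend onto the tin.

Emit:
{"method": "drive_tool", "body": {
  "rows": [
    [[0,0.001,0.02],0],
    [[0,0,0.04],0],
    [[0,0,0.04],0],
    [[0,0,0.04],0],
    [[0,0,0.04],0],
    [[0,0,0.025],0],
    [[0,0,0.015],0],
    [[0,0,0.01],0],
    [[0,0,0],0],
    [[0,0,0],0]
  ]
}}

```text
t: 11.25
tool_pos: [0.5554, -0.3329, 0.081]
tool_rot: [2.036, 2.389, 0.0]
contact_force: [-0.3, -0.7, -0.6]
opening: 0.0852
grip_force: 0.0
```

Emit:
{"method": "drive_tool", "body": {
  "rows": [
    [[0,0,0],0],
    [[0,0,0],0],
    [[0,0,0],0],
    [[0,0,0],0],
    [[0,0,0],0]
  ],
  "jaw": 1,
  "grip_force": 40
}}

```text
t: 11.75
tool_pos: [0.5556, -0.3331, 0.0816]
tool_rot: [2.036, 2.388, 0.0]
contact_force: [-0.4, 0.3, 6.3]
opening: 0.0631
grip_force: 45.7
```

Emit:
{"method": "drive_tool", "body": {
  "rows": [
    [[0,0,-0.003],0],
    [[0,0,-0.01],0],
    [[0,0,-0.02],0],
    [[0,0,-0.03],0],
    [[0,0,-0.03],0],
    [[0,0,-0.03],0],
    [[0,0,-0.02],0],
    [[0,0,-0.01],0],
    [[0,0,0],0],
    [[0,0,0],0]
  ]
}}

```text
t: 12.75
tool_pos: [0.554, -0.3319, 0.2311]
tool_rot: [-2.037, -2.389, 0.0]
contact_force: [0.6, -0.1, -2.1]
opening: 0.0626
grip_force: 44.9
```

Emit:
{"method": "drive_tool", "body": {
  "rows": [
    [[0,0,0],-0.132],
    [[0,0,0],-0.132],
    [[0,0,0],-0.132],
    [[0,0,0],-0.132],
    [[0,0,0],-0.132],
    [[0,0,0],-0.132],
    [[0,0,0],-0.132],
    [[0,0,0],-0.132],
    [[0,0,0],-0.132],
    [[0,0,0],-0.132]
  ]
}}

```text
t: 13.75
tool_pos: [0.5537, -0.3316, 0.2296]
tool_rot: [-0.136, -3.135, -0.004]
contact_force: [-0.7, -0.7, -0.8]
opening: 0.0633
grip_force: 44.9
```

```bash
python3 go.py 0.4418 0.120 0.22
```

```text
t 13.75 pos [ 0.5537 -0.3316  0.2296] yaw 3.0552 tilt 0.0044 F [-0.7 -0.7 -0.8] open 0.06325846854550579 44.87484633922577 q [-0.65  0.16  1.63  0.    1.36 -2.14] ovh 0.0726
tool delta [0.1504 0.4403 0.0112]
```

Emit:
{"method": "drive_tool", "body": {
  "rows": [
    [[0.02,0.01,0],0],
    [[0.03,0.025,0],0],
    [[0.03,0.035,0],0],
    [[0.02,0.045,0],0],
    [[0.01,0.045,0],0],
    [[0.01,0.045,0],0],
    [[0.01,0.045,0],0],
    [[0.01,0.045,0],0],
    [[0.01,0.045,0],0],
    [[0,0.04,0],0]
  ]
}}

```text
t: 14.75
tool_pos: [0.438, 0.0619, 0.2303]
tool_rot: [-0.143, -3.135, -0.0]
contact_force: [1.3, -0.7, -1.7]
opening: 0.0627
grip_force: 44.9
```

Emit:
{"method": "drive_tool", "body": {
  "rows": [
    [[0,0.035,0],0],
    [[0,0.025,0],0],
    [[0,0,0.015],0],
    [[0,0,0.025],0],
    [[0,0,0.025],0],
    [[0,0,0],0],
    [[0,0,0],0]
  ]
}}

```text
t: 15.45
tool_pos: [0.4445, 0.119, 0.1659]
tool_rot: [-0.145, -3.135, 0.001]
contact_force: [0.6, -0.7, -1.5]
opening: 0.0627
grip_force: 44.8
```

```bash
python3 go.py 0.4418 0.120 0.0995
python3 - <<'E'
from h import *
d=snap('wrist','w5.png')
u=np.array([.996,-.0915,0]);v=np.array([.0915,.996,0]);c=np.array([.4418,.120,.018])
for P in(c,c+.05*u,c-.05*u,c+.023*v,c-.023*v):print(np.round(proj(d,P)))
E
```

```text
t 15.45 pos [0.4445 0.119  0.1659] yaw 3.049 tilt 0.0036 F [ 0.6 -0.7 -1.5] open 0.06266843414270569 44.83747959136963 q [ 0.1  -0.22  2.11 -0.    1.26 -1.38] ovh 0.0726
tool delta [0.0026 0.0008 0.0664]
[262. 198.]
[262. 264.]
[262. 124.]
[295. 198.]
[228. 198.]
```

View pics/w5.png

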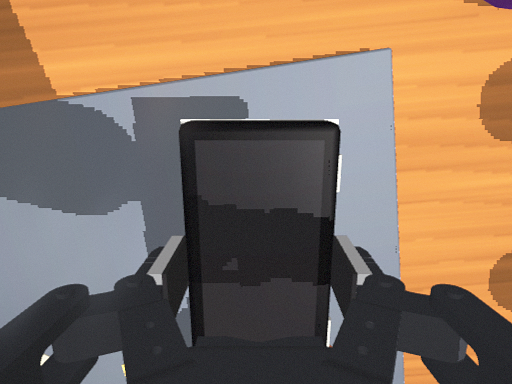

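```bash
python3 - <<'E'
from h import *
from scipy.spatial.transform import Rotation as Ro
o=ctrl.get_obs();R=Ro.from_rotvec(o['tool_rot']).as_matrix();p=o['tool_pos']
d=snap('wrist')
for uv in((187,123),(332,123),(260,122)): print((R.T@(at(d,*uv,p[2]-.0575)-p)).round(4))
E
```

```text
[ 0.0582 -0.028   0.0575]
[0.0582 0.0269 0.0575]
[ 0.0586 -0.0004  0.0575]
```

Emit:
{"method": "drive_tool", "body": {
  "rows": [
    [[0.002,0.001,0.02],0],
    [[0,0,0.02],0],
    [[0,0,0.012],0],
    [[0,0,0.006],0],
    [[0,0,0.002],0],
    [[0,0,0],0],
    [[0,0,0],0]
  ]
}}

```text
t: 16.25
tool_pos: [0.4443, 0.1209, 0.1084]
tool_rot: [0.144, 3.137, 0.0]
contact_force: [0.7, -0.8, -2.3]
opening: 0.0625
grip_force: 44.9
```

Emit:
{"method": "drive_tool", "body": {
  "rows": [
    [[0.002,0,0.003],0],
    [[0,0,0.002],0],
    [[0,0,0.001],0],
    [[0,0,0.001],0],
    [[0,0,0],0],
    [[0,0,0],0]
  ]
}}

```text
t: 16.85
tool_pos: [0.4416, 0.121, 0.1004]
tool_rot: [-0.144, -3.138, -0.0]
contact_force: [-0.1, -0.4, -0.9]
opening: 0.0627
grip_force: 44.9
```

Emit:
{"method": "drive_tool", "body": {
  "rows": [
    [[0,0,0.001],0],
    [[0,0,0.001],0],
    [[0,0,0],0],
    [[0,0,0],0]
  ]
}}

```text
t: 17.25
tool_pos: [0.4419, 0.1211, 0.0996]
tool_rot: [-0.144, -3.138, 0.0]
contact_force: [-4.5, -1.7, 6.7]
opening: 0.0631
grip_force: 45.8
```

Emit:
{"method": "drive_tool", "body": {
  "rows": [
    [[0,0,0],0],
    [[0,0,0],0],
    [[0,0,0],0],
    [[0,0,-0.01],0],
    [[0,0,-0.03],0],
    [[0,0,-0.04],0],
    [[0,0,-0.04],0],
    [[0,0,-0.03],0]
  ],
  "jaw": 0
}}

```text
t: 18.05
tool_pos: [0.4421, 0.1211, 0.2521]
tool_rot: [0.144, 3.135, 0.001]
contact_force: [1.0, 1.1, -0.7]
opening: 0.0856
grip_force: 0.0
```

Emit:
{"method": "drive_tool", "body": {
  "rows": [
    [[0.007,0.0223,0],0.135],
    [[0,0,0],0.135],
    [[0,0,0],0.135],
    [[0,0,0],0.135],
    [[0,0,0],0.135],
    [[0,0,0],0.135],
    [[0,0,0],0.135],
    [[0,0,0],0.135],
    [[0,0,0],0.135],
    [[0,0,0],0.135]
  ]
}}

```text
t: 19.05
tool_pos: [0.4367, 0.1439, 0.2491]
tool_rot: [2.08, 2.354, 0.001]
contact_force: [0.1, 0.4, 0.4]
opening: 0.0852
grip_force: 0.0
```

Emit:
{"method": "drive_tool", "body": {
  "rows": [
    [[0,0,0],0.13],
    [[0.03,-0.005,0],0],
    [[0.04,-0.007,0],0],
    [[0.04,-0.007,0],0],
    [[0.04,-0.007,0],0],
    [[0.03,-0.005,0],0],
    [[0.02,-0.002,0],0],
    [[0,0,0],0],
    [[0,0,0],0],
    [[0,0,0],0]
  ]
}}

```text
t: 20.05
tool_pos: [0.404, 0.3431, 0.2486]
tool_rot: [2.223, 2.219, -0.0]
contact_force: [0.1, 0.9, 0.2]
opening: 0.0856
grip_force: 0.0
```

```bash
python3 go.py 0.4055 0.348 0.117
python3 - <<'E'
from h import *
d=snap('wrist','w6.png');d2=snap('top','t6.png');
print(proj(d,[.4055,.348,.076]))
h=np.vstack([d2['image'][100:260,120:340]]);cv2.imwrite('pics/b6.png',np.hstack([cv2.resize(d['image'],(440,330)),cv2.resize(h,(360,262)).__class__(0) if 0 else cv2.copyMakeBorder(cv2.resize(h,(360,262)),0,68,0,0,cv2.BORDER_CONSTANT)]))
E
```

```text
t 20.05 pos [0.404  0.3431 0.2486] yaw 1.5689 tilt 0.0003 F [0.1 0.9 0.2] open 0.08562425329963243 0.0 q [ 0.56 -0.14  1.89 -0.    1.39  0.57] ovh 0.0726
tool delta [0.0049 0.0014 0.1316]
(np.float64(260.03745820740374), np.float64(185.87633193071161))
```

View pics/b6.png

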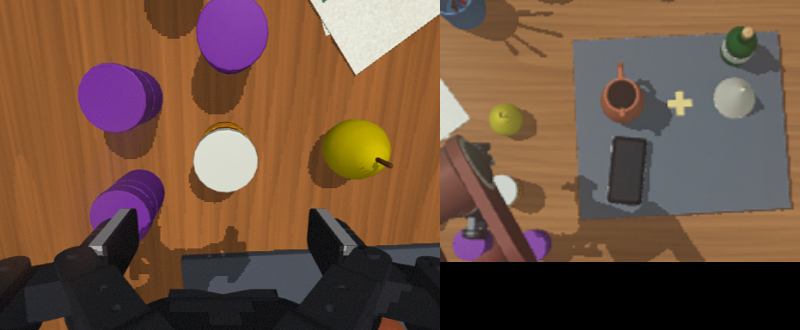

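The jar lid is at (262,186) in the wrist frame, as predicted, and the tin is on its mark. I'll descend on the jar.

Emit:
{"method": "drive_tool", "body": {
  "rows": [
    [[0.005,0.0015,0],0],
    [[0,0,0.02],0],
    [[0,0,0.03],0],
    [[0,0,0.03],0],
    [[0,0,0.03],0],
    [[0,0,0.015],0],
    [[0,0,0.0065],0],
    [[0,0,0],0]
  ]
}}

```text
t: 20.95
tool_pos: [0.4055, 0.3488, 0.1167]
tool_rot: [-2.223, -2.22, 0.001]
contact_force: [-0.4, -0.3, 0.6]
opening: 0.0856
grip_force: 0.0
```

Emit:
{"method": "drive_tool", "body": {
  "rows": [
    [[0,0,0],0],
    [[0,0,0],0],
    [[0,0,0],0],
    [[0,0,0],0],
    [[0,0,0],0],
    [[0,0,0],0]
  ],
  "jaw": 1,
  "grip_force": 40
}}

```text
t: 21.55
tool_pos: [0.4064, 0.3496, 0.119]
tool_rot: [2.222, 2.22, 0.005]
contact_force: [-1.3, -0.6, 5.3]
opening: 0.0564
grip_force: 42.8
```

Emit:
{"method": "drive_tool", "body": {
  "rows": [
    [[0,0,-0.005],0],
    [[0,0,-0.015],0],
    [[0,0,-0.03],0],
    [[0,0,-0.035],0],
    [[0,0,-0.035],0],
    [[0,0,-0.025],0],
    [[0,0,-0.01],0],
    [[0,0,0],0],
    [[0,0,0],0]
  ]
}}

```text
t: 22.45
tool_pos: [0.4048, 0.3485, 0.2704]
tool_rot: [-2.222, -2.22, 0.004]
contact_force: [0.0, -0.1, -2.1]
opening: 0.0571
grip_force: 43.5
```

```bash
python3 go.py 0.5738 0.021 0.27
```

```text
t 22.45 pos [0.4048 0.3485 0.2704] yaw 1.5697 tilt 0.0024 F [ 0.  -0.1 -2.1] open 0.057110346586662177 43.47718119621277 q [ 0.57 -0.14  1.86  0.    1.43  0.57] ovh 0.0726
tool delta [-0.3273  0.1694  0.0005]
```

Emit:
{"method": "drive_tool", "body": {
  "rows": [
    [[-0.02,0.01,0],0],
    [[-0.035,0.018,0],0],
    [[-0.04,0.021,0],0],
    [[-0.04,0.021,0],0],
    [[-0.04,0.021,0],0],
    [[-0.04,0.021,0],0],
    [[-0.04,0.021,0],0],
    [[-0.035,0.018,0],0],
    [[-0.0373,0.0184,0],0],
    [[0,0,0],0]
  ]
}}

```text
t: 23.45
tool_pos: [0.575, 0.0174, 0.2691]
tool_rot: [-2.227, -2.213, 0.006]
contact_force: [0.1, 0.4, -3.1]
opening: 0.0568
grip_force: 43.6
```

Emit:
{"method": "drive_tool", "body": {
  "rows": [
    [[0,0,0.02],0],
    [[0,0,0.03],0],
    [[0,0,0.03],0],
    [[0,0,0.02],0],
    [[0,0,0.01],0],
    [[0,0,0.01],0],
    [[0,0,0.005],0],
    [[0,0,0],0],
    [[0,0,0],0]
  ]
}}

```text
t: 24.35
tool_pos: [0.5751, 0.0214, 0.1479]
tool_rot: [2.222, 2.219, 0.002]
contact_force: [-0.7, -0.7, -1.7]
opening: 0.0565
grip_force: 43.7
```

```bash
python3 go.py 0.5738 0.021 0.1365
```

```text
t 24.35 pos [0.5751 0.0214 0.1479] yaw 1.5699 tilt 0.0017 F [-0.7 -0.7 -1.7] open 0.05648375322008277 43.659659028053284 q [-0.09  0.08  1.85  0.    1.2  -0.09] ovh 0.0726
tool delta [-0.0004 -0.0013  0.0114]
```

Emit:
{"method": "drive_tool", "body": {
  "rows": [
    [[0,-0.001,0.003],0],
    [[0,0,0.003],0],
    [[0,0,0.002],0],
    [[0,0,0.001],0],
    [[0,0,0.001],0],
    [[0,0,0],0],
    [[0,0,0],0]
  ]
}}

```text
t: 25.05
tool_pos: [0.5735, 0.0214, 0.1372]
tool_rot: [2.223, 2.22, 0.0]
contact_force: [-1.7, -1.0, -0.1]
opening: 0.0567
grip_force: 43.7
```

Emit:
{"method": "drive_tool", "body": {
  "rows": [
    [[0,0,0.001],0],
    [[0,0,0.001],0],
    [[0,0,0],0],
    [[0,0,0],0]
  ]
}}

```text
t: 25.45
tool_pos: [0.5737, 0.0213, 0.1371]
tool_rot: [-2.222, -2.22, 0.001]
contact_force: [-7.9, -0.2, 10.4]
opening: 0.0565
grip_force: 44.6
```

Emit:
{"method": "drive_tool", "body": {
  "rows": [
    [[0,0,0],0],
    [[0,0,0],0],
    [[0,0,0],0],
    [[0,0,-0.01],0],
    [[0,0,-0.03],0],
    [[0,0,-0.04],0],
    [[0,0,-0.04],0],
    [[0,0,-0.03],0]
  ],
  "jaw": 0
}}

```text
t: 26.25
tool_pos: [0.574, 0.0214, 0.2888]
tool_rot: [2.22, 2.218, 0.004]
contact_force: [-0.8, -0.8, -0.2]
opening: 0.0852
grip_force: 0.0
```

Emit:
{"method": "drive_tool", "body": {
  "rows": [
    [[0.02,-0.002,0],0],
    [[0.035,-0.004,0],0],
    [[0.042,-0.004,0],0],
    [[0.042,-0.004,0],0],
    [[0.042,-0.004,0],0],
    [[0.042,-0.004,0],0],
    [[0.042,-0.004,0],0],
    [[0.036,-0.004,0],0],
    [[0.026,-0.003,0],0],
    [[0,0,0],0]
  ]
}}

```text
t: 27.25
tool_pos: [0.54, 0.3514, 0.2855]
tool_rot: [-2.218, -2.224, -0.002]
contact_force: [0.1, -1.3, 0.1]
opening: 0.0854
grip_force: 0.0
```

Emit:
{"method": "drive_tool", "body": {
  "rows": [
    [[0,0,0],0],
    [[0,0,0],0]
  ]
}}

```text
t: 27.45
tool_pos: [0.541, 0.3476, 0.2851]
tool_rot: [2.223, 2.219, -0.0]
contact_force: [-0.7, 0.0, 0.1]
opening: 0.0852
grip_force: 0.0
```

```bash
python3 go.py 0.541 0.350 0.085
python3 - <<'E'
from h import *
d=snap('wrist','w7.png');d2=snap('top','t7.png');
print(proj(d,[.541,.350,.031]),proj(d,[.541,.350,.09]))
h=d2['image'][100:260,140:360];cv2.imwrite('pics/b7.png',np.hstack([cv2.resize(d['image'],(440,330)),cv2.copyMakeBorder(cv2.resize(h,(360,262)),0,68,0,0,cv2.BORDER_CONSTANT)]))
E
```

```text
t 27.45 pos [0.541  0.3476 0.2851] yaw 1.569 tilt 0.0004 F [-0.7  0.   0.1] open 0.08516175898825956 0.0 q [ 0.46  0.11  1.59 -0.    1.45  0.46] ovh 0.0726
tool delta [ 2.400e-03 -1.000e-04  2.001e-01]
(np.float64(258.3358378359123), np.float64(168.46803725280697)) (np.float64(258.16282258077933), np.float64(182.17248115995625))
```

View pics/b7.png

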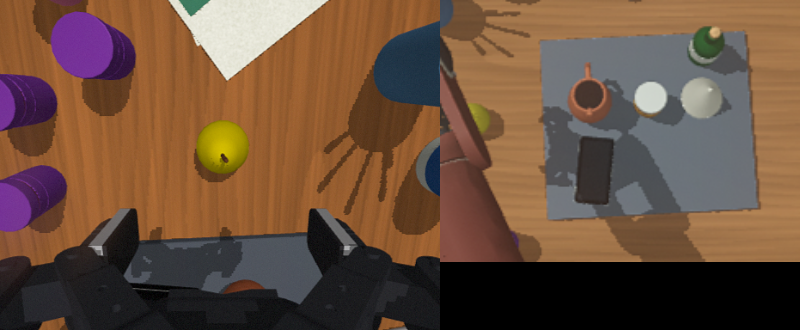

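The pear is at (258,172) in the wrist frame, as predicted, and the jar, bottle and tin all stand on their marks. The pear's stem reaches 90 mm, so I'll check the fingertip depth before choosing the grasp height.

```bash
python3 - <<'E'
from h import *
from scipy.spatial.transform import Rotation as Ro
o=ctrl.get_obs();R=Ro.from_rotvec(o['tool_rot']).as_matrix();p=o['tool_pos']
d=snap('wrist')
c,_=ray(d,0,0);print('cam',(R.T@(c-p)).round(3))
for u,v,h in((360,243,.0425),(160,243,-.0425),(333,237,.0314),(186,237,-.0314),(326,237,.0298),(193,237,-.0298),(290,232,.0121),(228,232,-.0121)):
    c,r=ray(d,u,v);c=R.T@(c-p);r=R.T@r;print(h,(c+r*(h-c[1])/r[1]).round(4))
E
```

```text
cam [ 0.066  0.001 -0.069]
0.0425 [0.0097 0.0425 0.0563]
-0.0425 [ 0.0066 -0.0425  0.0632]
0.0314 [0.012  0.0314 0.0573]
-0.0314 [ 0.0087 -0.0314  0.0649]
0.0298 [0.0094 0.0298 0.0632]
-0.0298 [ 0.0059 -0.0298  0.0717]
0.0121 [0.0199 0.0121 0.0432]
-0.0121 [ 0.0141 -0.0121  0.0574]
```

Emit:
{"method": "drive_tool", "body": {
  "rows": [
    [[0.0024,0,0.02],0],
    [[0,0,0.035],0],
    [[0,0,0.035],0],
    [[0,0,0.035],0],
    [[0,0,0.03],0],
    [[0,0,0.02],0],
    [[0,0,0.01],0],
    [[0,0,0.005],0],
    [[0,0,0],0],
    [[0,0,0],0]
  ]
}}

```text
t: 28.6
tool_pos: [0.5417, 0.3512, 0.0965]
tool_rot: [2.222, 2.22, 0.004]
contact_force: [0.4, -0.7, 0.6]
opening: 0.0856
grip_force: 0.0
```

Emit:
{"method": "drive_tool", "body": {
  "rows": [
    [[0,0,0.001],0],
    [[0,0,0.001],0],
    [[0,0,0],0]
  ]
}}

```text
t: 28.9
tool_pos: [0.5409, 0.351, 0.0933]
tool_rot: [2.222, 2.22, 0.001]
contact_force: [0.3, -0.8, 0.1]
opening: 0.0848
grip_force: 0.0
```

Emit:
{"method": "drive_tool", "body": {
  "rows": [
    [[0,0,0],0],
    [[0,0,0],0],
    [[0,0,0],0],
    [[0,0,0],0],
    [[0,0,0],0],
    [[0,0,0],0]
  ],
  "jaw": 1,
  "grip_force": 40
}}

```text
t: 29.5
tool_pos: [0.5412, 0.3511, 0.0937]
tool_rot: [2.222, 2.22, 0.002]
contact_force: [-1.0, 0.4, 4.4]
opening: 0.0596
grip_force: 43.8
```

Emit:
{"method": "drive_tool", "body": {
  "rows": [
    [[0,0,-0.003],0],
    [[0,0,-0.003],0],
    [[0,0,0],0],
    [[0,0,0],0]
  ]
}}

```text
t: 29.9
tool_pos: [0.5405, 0.3507, 0.0984]
tool_rot: [-2.222, -2.22, 0.001]
contact_force: [0.7, -1.2, -2.9]
opening: 0.0593
grip_force: 43.5
```

```bash
python3 - <<'E'
from h import *
snap('wrist','w8.png')
E
```

```text
(no output)
```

View pics/w8.png

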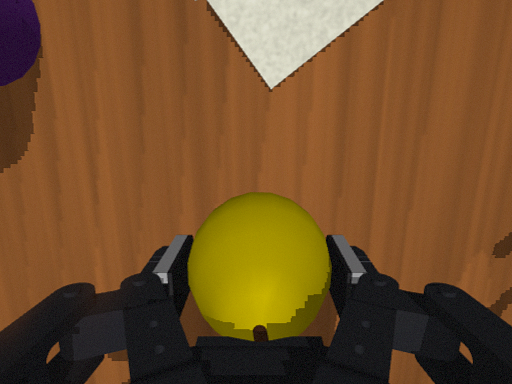

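The pear is held, centred between the pads with its body at (260,265). I'll lift it and carry it to the tin.

Emit:
{"method": "drive_tool", "body": {
  "rows": [
    [[0,0,-0.01],0],
    [[0,0,-0.02],0],
    [[0,0,-0.025],0],
    [[0,0,-0.03],0],
    [[0,0,-0.025],0],
    [[0,0,-0.01],0],
    [[0,0,0],0],
    [[0,0,0],0]
  ]
}}

```text
t: 30.75
tool_pos: [0.5403, 0.3506, 0.2178]
tool_rot: [-2.222, -2.22, 0.002]
contact_force: [-0.3, -0.9, -2.5]
opening: 0.0595
grip_force: 43.6
```

Emit:
{"method": "drive_tool", "body": {
  "rows": [
    [[-0.005,-0.015,0],0],
    [[-0.015,-0.02,0],0],
    [[-0.03,-0.02,0],0],
    [[-0.035,-0.015,0],0],
    [[-0.035,-0.01,0],0],
    [[-0.035,-0.01,0],0],
    [[-0.035,-0.009,0],0],
    [[-0.025,0,0],0],
    [[-0.015,0,0],0],
    [[0,0,0],0]
  ]
}}

```text
t: 31.75
tool_pos: [0.4405, 0.1195, 0.2168]
tool_rot: [-2.224, -2.216, 0.005]
contact_force: [0.3, 0.0, -1.1]
opening: 0.0596
grip_force: 43.6
```

Emit:
{"method": "drive_tool", "body": {
  "rows": [
    [[0,0,0.015],0],
    [[0,0,0.02],0],
    [[0,0,0.015],0],
    [[0,0,0],0],
    [[0,0,0],0]
  ]
}}

```text
t: 32.25
tool_pos: [0.4409, 0.1216, 0.1677]
tool_rot: [-2.22, -2.22, 0.003]
contact_force: [0.5, -0.4, -1.9]
opening: 0.0597
grip_force: 43.7
```

```bash
python3 go.py 0.4418 0.121 0.137
python3 - <<'E'
from h import *
from scipy.spatial.transform import Rotation as Ro
o=ctrl.get_obs();p=o['tool_pos']
d=snap('wrist','w9.png')
u=np.array([.996,-.0915,0]);v=np.array([.0915,.996,0]);c=np.array([.4418,.121,.042])
print([np.round(proj(d,c+a*.062*u+b*.032*v)).tolist() for a,b in((1,1),(-1,1),(-1,-1),(1,-1))])
E
```

```text
t 32.25 pos [0.4409 0.1216 0.1677] yaw 1.5709 tilt 0.0025 F [ 0.5 -0.4 -1.9] open 0.05967661687922674 43.73765230178833 q [ 0.11 -0.24  2.12  0.    1.26  0.11] ovh 0.0726
tool delta [-0.0006  0.001   0.0307]
[[367.0, 172.0], [161.0, 153.0], [160.0, 251.0], [350.0, 267.0]]
```

View pics/w9.png

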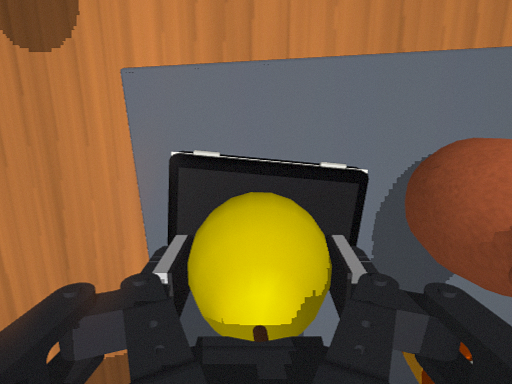

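The tin's far edge runs from (172,153) to (367,171), so its centre is about 3 mm further in +x than I assumed. I'll shift the pear to match and lower it.

Emit:
{"method": "drive_tool", "body": {
  "rows": [
    [[0,0.003,0.01],0],
    [[0,0,0.008],0],
    [[0,0,0.005],0],
    [[0,0,0.003],0],
    [[0,0,0.001],0],
    [[0,0,0],0],
    [[0,0,0],0]
  ]
}}

```text
t: 33.0
tool_pos: [0.4448, 0.1209, 0.1422]
tool_rot: [2.222, 2.22, 0.001]
contact_force: [-0.4, 0.6, -0.7]
opening: 0.0596
grip_force: 43.7
```

Emit:
{"method": "drive_tool", "body": {
  "rows": [
    [[0,0,0.001],0],
    [[0,0,0.001],0],
    [[0,0,0.001],0],
    [[0,0,0],0],
    [[0,0,0],0]
  ]
}}

```text
t: 33.5
tool_pos: [0.4445, 0.121, 0.1389]
tool_rot: [-2.222, -2.22, 0.0]
contact_force: [-0.1, 0.3, -2.0]
opening: 0.0596
grip_force: 43.7
```

Emit:
{"method": "drive_tool", "body": {
  "rows": [
    [[0,0,0.001],0],
    [[0,0,0.001],0],
    [[0,0,0],0],
    [[0,0,0],0]
  ]
}}

```text
t: 33.9
tool_pos: [0.4445, 0.121, 0.1368]
tool_rot: [-2.222, -2.22, 0.0]
contact_force: [-0.7, 0.1, -1.6]
opening: 0.0595
grip_force: 43.7
```

Emit:
{"method": "drive_tool", "body": {
  "rows": [
    [[0,0,0.001],0],
    [[0,0,0],0],
    [[0,0,0],0]
  ]
}}

```text
t: 34.2
tool_pos: [0.4446, 0.1209, 0.1359]
tool_rot: [-2.223, -2.22, 0.0]
contact_force: [-0.5, -0.3, -1.6]
opening: 0.0595
grip_force: 43.7
```

Emit:
{"method": "drive_tool", "body": {
  "rows": [
    [[0,0,0.001],0],
    [[0,0,0],0],
    [[0,0,0],0]
  ]
}}

```text
t: 34.5
tool_pos: [0.4447, 0.121, 0.1357]
tool_rot: [-2.222, -2.22, 0.0]
contact_force: [-3.9, -0.9, 5.6]
opening: 0.0594
grip_force: 44.4
```

Emit:
{"method": "drive_tool", "body": {
  "rows": [
    [[0,0,0.001],0],
    [[0,0,0],0],
    [[0,0,0],0]
  ]
}}

```text
t: 34.8
tool_pos: [0.4448, 0.121, 0.1356]
tool_rot: [-2.222, -2.22, 0.001]
contact_force: [-7.2, -0.3, 12.3]
opening: 0.0596
grip_force: 45.0
```

Emit:
{"method": "drive_tool", "body": {
  "rows": [
    [[0,0,-0.001],0],
    [[0,0,0],0]
  ]
}}

```text
t: 35.0
tool_pos: [0.4448, 0.121, 0.1356]
tool_rot: [2.222, 2.22, 0.0]
contact_force: [-3.3, -0.9, 6.7]
opening: 0.0596
grip_force: 44.4
```

Emit:
{"method": "drive_tool", "body": {
  "rows": [
    [[0,0,0],0],
    [[0,0,0],0],
    [[0,0,0],0],
    [[0,0,0],0],
    [[0,0,-0.005],0],
    [[0,0,-0.02],0],
    [[0,0,-0.04],0],
    [[0,0,-0.04],0],
    [[0,0,-0.04],0],
    [[0,0,-0.02],0]
  ],
  "jaw": 0
}}

```text
t: 36.0
tool_pos: [0.4457, 0.1211, 0.3049]
tool_rot: [2.219, 2.217, 0.008]
contact_force: [0.1, 0.3, 0.1]
opening: 0.0856
grip_force: 0.0
```

Emit:
{"method": "drive_tool", "body": {
  "rows": [
    [[-0.02,-0.005,0],0],
    [[-0.035,-0.01,0],0],
    [[-0.04,-0.01,0],0],
    [[-0.04,-0.01,0],0],
    [[-0.04,0,0],0],
    [[-0.04,0,0],0],
    [[-0.04,0,0],0],
    [[-0.04,0,0],0],
    [[-0.04,0,0],0],
    [[-0.03,0,0],0]
  ]
}}

```text
t: 37.0
tool_pos: [0.4088, -0.2462, 0.3003]
tool_rot: [2.224, 2.218, -0.0]
contact_force: [0.6, -0.8, -0.4]
opening: 0.0855
grip_force: 0.0
```

```bash
python3 - <<'E'
from h import *
d=snap('top','t10.png');s=snap('scene','s10.png')
cv2.imwrite('pics/b10.png',np.hstack([cv2.resize(d['image'][105:245,195:345],(400,373)),cv2.resize(s['image'][150:320,140:330],(400,373))]))
E
```

```text
(no output)
```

View pics/b10.png

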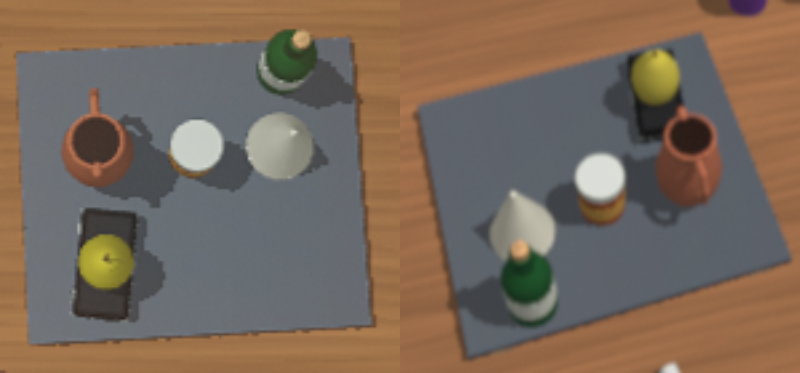

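All four things stand in place in both views, and the jug and cone look unmoved. One numeric check before handing in.

```bash
python3 - <<'E'
from h import *
T=snap('top');S=snap('scene')
def blob(d,u,v,r,lo,hi):
    h=cv2.cvtColor(d['image'],cv2.COLOR_BGR2HSV)[v-r:v+r,u-r:u+r]
    n,l,s,c=cv2.connectedComponentsWithStats(cv2.inRange(h,np.array(lo),np.array(hi)));k=1+np.argmax(s[1:,4])
    q=np.argwhere(l==k)[:,::-1]+[u-r,v-r]; return cv2.minAreaRect(q.astype(np.float32))
Wh=([0,0,130],[180,70,255]);P=([22,120,50],[45,255,255]);C=([5,60,110],[30,200,255]);B=([0,0,0],[180,255,62])
for n,d,uv,r,c,z in [('jar',T,(269,159),14,Wh,.094),('jar',S,(235,230),13,Wh,.094),('pear',T,(235,203),15,P,.073),('pear',S,(261,185),15,P,.075),('cork',T,(308,120),7,C,.163),('cork',S,(197,264),8,C,.163),('tin',T,(235,204),24,B,.042)]:
    m=blob(d,*uv,r,*c);print(n,np.round(m[0],1),np.round(m[1],1),at(d,*m[0],z).round(4))
    if n=='tin': print([at(d,*q,.042).round(3)[:2] for q in cv2.boxPoints(m)])
E
```

```text
jar [268.5 159. ] [18. 19.] [0.5735 0.0172 0.094 ]
jar [234.5 230. ] [22. 23.] [0.5733 0.0205 0.094 ]
pear [234. 203.] [20. 20.] [0.4447 0.1192 0.073 ]
pear [260.5 185. ] [24. 21.] [0.4451 0.1201 0.075 ]
cork [307.5 117.5] [ 9. 13.] [ 0.6807 -0.0884  0.163 ]
cork [196.5 263.5] [8.5 8.5] [ 0.6728 -0.0851  0.163 ]
tin [235.6 190.8] [20.3 14.5] [0.4835 0.1148 0.042 ]
[array([0.464, 0.148]), array([0.509, 0.143]), array([0.503, 0.082]), array([0.458, 0.086])]
```

```bash
python3 -c "
from station import ctrl
print(ctrl.finish_job())"
```

```text
the job is handed in; nothing more can be done
None
```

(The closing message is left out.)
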